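# Put the fuller tea caddy away under the shelf

### The job

Lift the blue tea caddy clear of the worktop and hold it a moment to feel its weight, set it down, then do the same with the green one. Stand the heavier of the two upright in the middle of the square tray and let go of it, then take the tray by its knob and slide it along the worktop straight in under the little wooden shelf, until the tray's square deck is wholly under the shelf, with the caddy never touching the shelf. Leave the lighter caddy standing upright on the worktop, off the tray.

Things in the scene. Friction and masses are not known exactly. Their poses are not given: they have to be found in the camera images.
- caddy_blue_mid (a point): centre (half-way up) of the blue tea caddy: a closed upright metal cylinder, 58 mm diameter, 80 mm high, blue with two thin brass bands, lid fixed shut; point 40 mm above its underside; z up. It weighs 0.15 to 0.65 kg; the two differ by at least 0.2 kg; which is heavier changes from start to start. Inside is one solid pack that can shift by 3 mm
- caddy_green_mid (a point): centre (half-way up) of the green tea caddy: a closed upright metal cylinder, 58 mm diameter, 80 mm high, green with two thin brass bands, lid fixed shut; point 40 mm above its underside; z up. It weighs 0.15 to 0.65 kg; the two differ by at least 0.2 kg; which is heavier changes from start to start. Inside is one solid pack that can shift by 3 mm
- caddy_blue: the blue caddy itself; origin at the centre of its underside, z up
- caddy_green: the green caddy itself; origin at the centre of its underside, z up
- tray: loose dark steel tray, 0.4-0.6 kg, flat on the worktop: square deck 106 x 106 x 6 mm with a 4 mm wide rim reaching 12 mm above the worktop (98 mm square inside, cork inlay), and a tongue 34 mm wide, 6 mm thick, towards its -x, with an upright knob. Origin on the underside below the deck centre; x points from knob to deck, at first roughly into the shelf; z up; tongue ends at x = -149 mm
- tray_deck (a point): centre of the tray's deck, on its upper face, 6 mm above the tray's underside; a caddy is stood here
- tray_knob (a point): grip point of the tray's upright round wooden knob, 20 mm in diameter, top 55 mm above the worktop; this point is on its axis, 40 mm above the worktop, 130 mm from the deck's centre towards the tray's -x
- riser: fixed low wooden shelf on the worktop, 145 mm deep (x), 250 mm wide (y); board underside 112, top 126 mm up (on it a tin 25 mm high and a tea light, fixed); 212 mm free between side panels; closed back. Origin on the worktop under its centre; x points from open front to back, z up. Board front edge x = -72 mm. Deck wholly under it when the tray origin passes x = -19 mm; back panel stops it at +11 mm

How it is judged:
By the outcome, as a careful person would: the job done as asked, in the order asked, and still so for the second after the job is handed in, with the robot touching nothing.
It also fails if it takes over 72 s, if anything falls off the work surface, if the arm or the gripper's body presses on something with over 40 N, if the wrist force passes 120 N, or if a joint passes its speed limit or range.

### The arm

A 7-joint arm with a two-finger parallel gripper is mounted at the origin on a cart in front of the work surface, level with it; the furniture and walls round the work are solid. World frame = base frame: x ahead of the robot, y to its left, z up, the work surface at z = 0. Lengths are in m, angles in rad, forces in N, time in s.
With the tool pointing down it reaches from about 0.4 to 0.875 m from the base axis. Payload 19.3 kg.
Tool frame: the origin (TCP) lies at the very end of the fingers, on their centre line; the grasp point (between the pads) lies bot.pinch_z behind it (bot.pinch_z is the distance from the TCP to the grasp point, in m); z points along the fingers, y is the line along which they close (so a half turn about z gives the same grasp; the last joint's range is limited). The gripper opens to 85 mm and grips with 20 to 120 N. Pads are 22 mm wide; open, the fingers measure 114 mm over their backs; the gripper's body (76 mm by 85 mm) begins 54 mm behind the grasp point. The pads swing forward as they close: fully open they stand 13 mm farther back than shut.
Start: joints at [-1.33, 0.521, -0.036, 1.599, 0.021, 1.021, -0.113], TCP at [0.191, 0.595, 0.231] pointing down, gripper open.
Joint ranges: [-2.91, 2.91], [-0.3, 2.13], [-1.5, 1.42], [0.17, 2.43], [-1.26, 4.41], [0.16, 1.93], [-2.52, 2.52]. Speed limits (rad/s): [1.89, 1.89, 2.39, 2.39, 3.01, 3.01, 3.01].

### API

Orientations are given as [roll, pitch, yaw] about the fixed x, y, z axes, in that order (R = Rz(yaw) Ry(pitch) Rx(roll)).
In Python, from workcell import bot, grab_frame, ticket gives the robot as it stands.
- The arm moves only by the tool arm_command, never from a script. Its argument "commands" is a list of rows, each a list of 3 entries, a list of its own where there are three numbers: the shift along the world's x, y, z in mm, then the turn about the world's z in rad, then the gripper command: -1 is fully open, 1 is shut, values between are in proportion. In form: [[[tx, ty, tz], roll, fingers], ...]. A call has 1 to 20 rows; each row shifts and turns the commanded pose from where the row before left it; what a row does not reach is not made up. A row lasts 1/10 s, in which the tool goes at most 50 mm and 8.59 degrees, less where a joint would pass 70% of its speed; a pose out of reach is approached as far as the arm can. A call with a gripper value outside its range is refused whole. The fingers move at their own pace and stop on an object; "newtons" is the grip in N (left out, the last holds). Time passes only in rows, so rows that do not move let the fingers close. It gives the time, the measured TCP pose, the force, the opening and the grip force at its end, in the units of the state.
- bot.observe(): the state, without advancing time (a new reading comes with each control period).
- grab_frame(name): name is "scene" or "top" or "wrist"; returns a dict with "image" (420x560x3 uint8, red, green, blue), "vertical_fov" (degrees; the focal length in pixels is half the picture's height over the tangent of half this angle, whatever the lens; pixels are square), "cx", "cy" (the principal point, pixels), "R" (3x3) and "t" (3): a world point X has camera coordinates R X + t. Camera axes: x right, y down, z forward; pixel columns grow to the right and rows downward; lengths in m; the calibration is good to about 2 mm. The wrist camera is an equidistant fisheye: a pixel r from the principal point sees the ray r / f radians off the axis. A picture is of the moment at which its call begins. There is no depth.
- ticket.job_done(): hands the job in; it is judged then, once.
The state is a dict: "clock": time; "qpos": joint angles; "qd": joint speeds; "joint_efforts": joint torques, N m; "position": TCP position; "tool_rot": TCP orientation; "force": force on the tool from outside, world axes, zero at the start; "moment": the same for the moment, N m; "grip_width": finger opening in m; "finger_force": force on a finger pad.
Only numpy, scipy, OpenCV 4.12 (cv2) and the standard library are available. Lean on these libraries where they do the work, as an engineer would, in place of code of your own. Each camera call takes 0.05 s, during which the arm holds its last target. There are 200 camera calls.

## Working session

There is one attempt and no reset: what is moved stays moved. The work goes in short steps, Python scripts to look and compute and a tool call to move; the robot and the scene stay as the last step left them, time stands still between calls to the robot, and variables do not carry over. Pictures are saved under pics/ and viewed, at most 10 in all, crops included, and the job is handed in when it is done.

Besides the shell and the picture viewer there is one more tool, called after ">>>" by a JSON object that holds its "api" and its "payload", one argument or row to a line. arm_command: Moves the arm, as the interface text tells. Its arguments: {"type":"object","properties":{"commands":{"type":"array"},"newtons":{"type":"number"}},"required":["commands"]}

```bash
mkdir -p pics; ls; python3 - <<'E'
from workcell import bot, grab_frame
import cv2,numpy as np
print(bot.pinch_z,bot.observe())
ims=[]
for n in("scene","top"):
    f=grab_frame(n); cv2.imwrite(f"pics/{n}0.png",f["image"][...,::-1]); print(n,f["vertical_fov"],f["cx"],f["cy"],f["R"],f["t"])
E
```

```text
pics
0.0187 {'clock': 0.0, 'qpos': array([-1.3301965 ,  0.52201066, -0.03635764,  1.60000637,  0.02119738,
        1.02111591, -0.1127905 ]), 'qd': array([-0.00199851,  0.00035118, -0.00101085,  0.00022742, -0.0011154 ,
        0.00072822,  0.00064714]), 'joint_efforts': array([-2.50098812e-03, -9.27095246e+01,  1.97887123e+00, -3.69944715e+01,
        1.76667713e-02,  7.94260937e-03, -1.53627280e-05]), 'position': array([0.19105051, 0.59472089, 0.23072808]), 'tool_rot': array([-3.14043909e+00,  6.61322381e-05,  2.83081721e+00]), 'force': array([0.00572435, 0.76285119, 0.61812088]), 'moment': array([-0.02243226, -0.06611047,  0.01471058]), 'finger_force': 0.0, 'grip_width': 0.08562470613156223}
scene 50.90007788900022 285.3786565977267 207.85821011388035 [[ 0.54878568 -0.83595631 -0.00336451]
 [-0.45894586 -0.29791836 -0.83702649]
 [ 0.69871523  0.46089228 -0.54715202]] [-0.32726221  0.30590754  0.95160336]
top 44.08380810295225 283.4504540950567 204.2827602816231 [[ 0.45921051 -0.88829777  0.00726454]
 [-0.8532061  -0.44331692 -0.27478984]
 [ 0.2473157   0.11998823 -0.96147687]] [-0.26452392  0.49898189  1.43494568]
```

View pics/scene0.png

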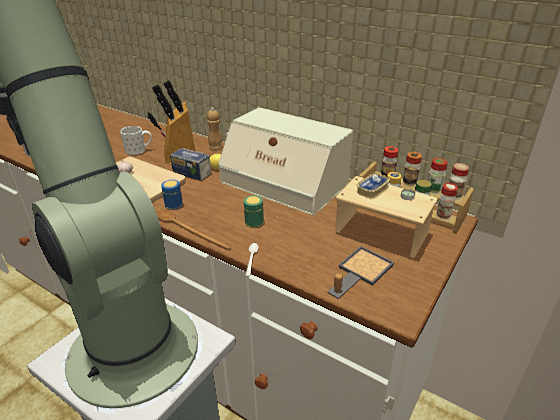

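View pics/top0.png

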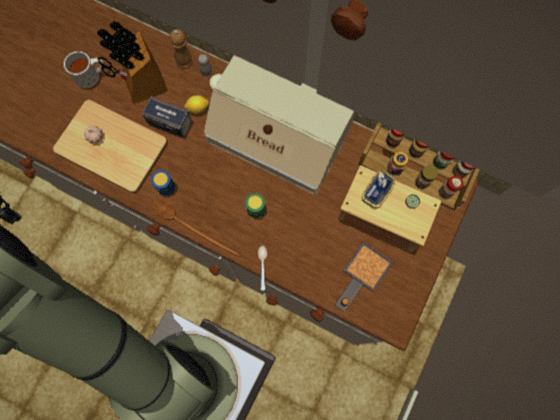

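The scene view shows the blue caddy at (172,193), the green one at (254,211), cork at (367,265) and knob at (338,284). In the top view the blue lid is at (163,181), the green lid at (256,204), cork at (368,267), knob at (345,301) and the shelf board around (395,205).

```bash
cat > h.py <<'E'
import cv2,numpy as np
from workcell import bot, grab_frame
def ray(f,uv):
    x,y=uv[0]-f["cx"],uv[1]-f["cy"]; F=f["image"].shape[0]/2/np.tan(np.radians(f["vertical_fov"])/2)
    if f.get("fish"):
        r=np.hypot(x,y)+1e-9; th=r/F; d=np.array([x/r*np.sin(th),y/r*np.sin(th),np.cos(th)])
    else: d=np.array([x/F,y/F,1])
    return -f["R"].T@f["t"], f["R"].T@d
def onz(f,uv,z):
    o,d=ray(f,uv); return (o+d*(z-o[2])/d[2])
def frame(n):
    f=grab_frame(n); f["R"]=np.array(f["R"]); f["t"]=np.array(f["t"]); f["fish"]=n=="wrist"
    f["hsv"]=cv2.cvtColor(f["image"],cv2.COLOR_RGB2HSV); return f
def blob(f,lo,hi,box):
    m=cv2.inRange(f["hsv"],np.array(lo),np.array(hi)); k=np.zeros_like(m); x0,y0,x1,y1=box; k[y0:y1,x0:x1]=m[y0:y1,x0:x1]
    c=max(cv2.findContours(k,cv2.RETR_EXTERNAL,cv2.CHAIN_APPROX_NONE)[0],key=cv2.contourArea); return c
E
python3 - <<'E'
from h import *
f=frame("top"); np.set_printoptions(precision=4,suppress=True)
print(f["hsv"][181,163],f["hsv"][188,170],f["hsv"][204,256],f["hsv"][212,262],f["hsv"][267,368],f["hsv"][301,345],f["hsv"][225,380],f["hsv"][255,350])
for n,b,(lo,hi) in(("blue",(145,165,180,200),((100,90,30),(125,255,255))),("green",(240,190,272,222),((45,70,20),(95,255,255)))):
    c=blob(f,lo,hi,b); e=cv2.boundingRect(c); print(n,e,cv2.contourArea(c))
    # outline in metric at lid plane / mid
    m=cv2.moments(c); uv=(m["m10"]/m["m00"],m["m01"]/m["m00"]); print(uv,onz(f,uv,.04),onz(f,uv,.05))
c=blob(f,(5,90,120),(20,255,255),(335,235,400,298)); r=cv2.minAreaRect(c); print("cork",r)
P=np.array([onz(f,p,.006)[:2] for p in cv2.boxPoints(r)]);print(P,P.mean(0))
big=cv2.resize(f["image"][150:320,320:450],None,fx=4.5,fy=3.5*4.5/3.5,interpolation=cv2.INTER_CUBIC)[:600]
big=cv2.resize(f["image"][155:320,325:455],None,fx=3.6,fy=3.6,interpolation=cv2.INTER_CUBIC)
cv2.imwrite("pics/crop1.png",big[...,::-1])
E
```

```text
[ 23 170 207] [107 195  38] [ 27 153 206] [ 53 110  37] [ 15 152 193] [ 14 171 188] [ 20 121 203] [ 13 172 120]
blue (151, 170, 24, 25) 360.5
(162.28848821081831, 182.0624133148405) [0.4668 0.3526 0.04  ] [0.4649 0.3489 0.05  ]
green (245, 193, 20, 25) 331.0
(255.11832829808657, 204.43554884189322) [0.5335 0.0729 0.04  ] [0.5312 0.0711 0.05  ]
cork ((367.76318359375, 266.15374755859375), (32.186981201171875, 31.014177322387695), 34.38034439086914)
[[ 0.488  -0.2509]
 [ 0.581  -0.2643]
 [ 0.5676 -0.3567]
 [ 0.4757 -0.3422]] [ 0.5281 -0.3035]
```

View pics/crop1.png

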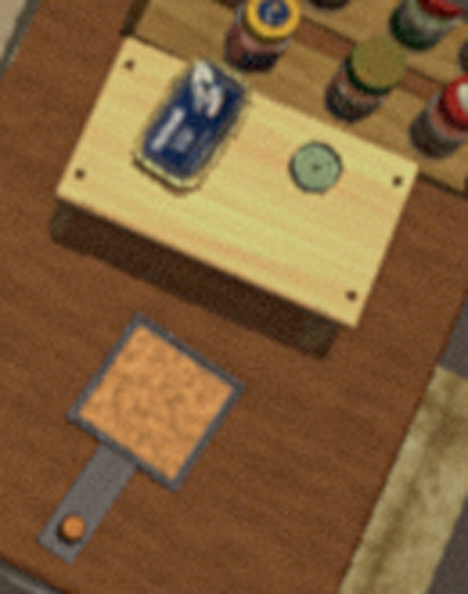

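The crop shows board corners at (58,193), (125,40), (417,168) and (356,325), the knob top at (72,527) and the deck centre near (157,402). The front of the shelf faces the tray.

```bash
python3 - <<'E'
from h import *
np.set_printoptions(precision=4,suppress=True)
f=frame("top"); g=lambda p,z: onz(f,(p[0]/3.6+325-.4,p[1]/3.6+155-.4),z)[:2]
fl,bl,br,fr=[g(p,.126) for p in((58,193),(125,40),(417,168),(356,325))]
print(fl,bl,br,fr,np.linalg.norm(fl-bl),np.linalg.norm(fl-fr))
c=(fl+bl+br+fr)/4; print("riser",c); w=fl-fr; print("yaw from width",np.arctan2(-w[0],w[1]))
k=g((72,527),.055); D=np.array([.5281,-.3035]); print("knob",k,"dist",np.linalg.norm(D-k),"yaw",np.arctan2(*(D-k)[::-1]))
# lids
for n,b in(("blue",(150,168,176,194)),("green",(244,192,268,216))):
    q=blob(f,(18,110,90),(35,255,255),b); (u,v),r=cv2.minEnclosingCircle(q); print(n,u,v,r,onz(f,(u,v),.08))
s=frame("scene")
for n,b,(lo,hi) in(("blue",(155,172,190,215),((100,90,20),(125,255,255))),("green",(238,190,270,232),((45,70,15),(95,255,255)))):
    q=blob(s,lo,hi,b); x,y,w_,h=cv2.boundingRect(q); print(n,(x,y,w_,h)); o,d=ray(s,(x+w_/2-.5,y+h/2)); 
    print(onz(s,(x+w_/2-.5,y+h/2),.04))
E
```

```text
[ 0.6141 -0.1591] [ 0.7523 -0.1518] [ 0.7613 -0.3987] [ 0.6246 -0.4053] 0.13840545895879386 0.24647664894069116
riser [ 0.6881 -0.2787]
yaw from width 0.04286766378631115
knob [ 0.3983 -0.2834] dist 0.13136495701957285 yaw -0.15334850596823574
blue 160.0 178.5 6.500100135803223 [0.4657 0.3496 0.08  ]
green 254.66128540039062 201.9193572998047 6.97877836227417 [0.5304 0.0706 0.08  ]
blue (161, 181, 21, 28)
[0.4583 0.3463 0.04  ]
green (244, 196, 19, 31)
[0.5247 0.0694 0.04  ]
```

>>> {"api": "arm_command", "payload": {
  "commands": [
    [[17,-15.4,-3],0.01,-1],
    [[17,-15.4,-3],0.01,-1],
    [[17,-15.4,-3],0.01,-1],
    [[17,-15.4,-3],0.01,-1],
    [[17,-15.4,-3],0.01,-1],
    [[17,-15.4,-3],0.01,-1],
    [[17,-15.4,-3],0.01,-1],
    [[17,-15.4,-3],0.01,-1],
    [[17,-15.4,-3],0.01,-1],
    [[17,-15.4,-3],0.01,-1],
    [[17,-15.4,-3],0.01,-1],
    [[17,-15.4,-3],0.01,-1],
    [[17,-15.4,-3],0.01,-1],
    [[17,-15.4,-3],0.01,-1],
    [[17,-15.4,-3],0.01,-1],
    [[17,-15.4,-3],0.01,-1],
    [[0,0,0],0,-1],
    [[0,0,0],0,-1]
  ],
  "newtons": 40
}}

```text
clock: 2.05
position: [0.4631, 0.3485, 0.1832]
tool_rot: [-3.142, -0.0, 2.99]
force: [-0.6, 0.5, -0.3]
grip_width: 0.0855
finger_force: 0.0
```

```bash
python3 - <<'E'
from h import *
f=frame("wrist"); cv2.imwrite("pics/w1.png",f["image"][...,::-1])
print(f["vertical_fov"],f["cx"],f["cy"]); print(f["R"],-f["R"].T@f["t"])
X=f["R"]@np.array([.464,.349,.08])+f["t"]; print(X)
E
```

```text
65.70646984690485 276.6468554910421 214.07234577842615
[[ 1.50795146e-01  9.88564644e-01  8.77021023e-04]
 [ 9.54560099e-01 -1.45838682e-01  2.59896319e-01]
 [ 2.57052216e-01 -3.83539342e-02 -9.65636129e-01]] [0.39953373 0.3581226  0.32730594]
[ 0.00048603 -0.00140655  0.25572864]
```

View pics/w1.png

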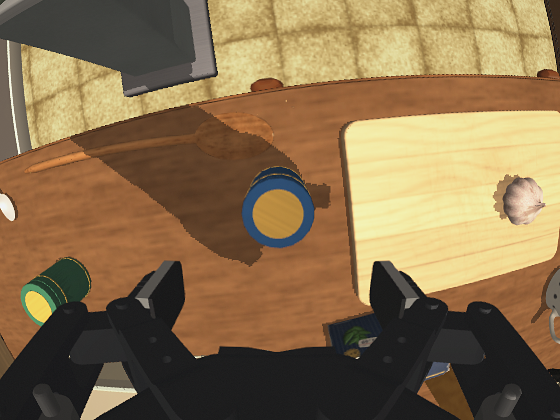

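The wrist view shows the blue lid centred at (278,213), within 1–2 px of the prediction, so I descend.

>>> {"api": "arm_command", "payload": {
  "commands": [
    [[0,0,-18],0,-1],
    [[0,0,-18],0,-1],
    [[0,0,-18],0,-1],
    [[0,0,-18],0,-1],
    [[0,0,-18],0,-1],
    [[0,0,-18],0,-1],
    [[0,0,-18],0,-1],
    [[1,0,-14],0,-1],
    [[0,0,-11],0,-1],
    [[0,0,0],0,-1],
    [[0,0,0],0,1],
    [[0,0,0],0,1],
    [[0,0,0],0,1],
    [[0,0,0],0,1],
    [[0,0,0],0,1],
    [[0,0,0],0,1],
    [[0,0,0],0,1],
    [[0,0,0],0,1]
  ],
  "newtons": 40
}}

```text
clock: 3.9
position: [0.4646, 0.3491, 0.0333]
tool_rot: [3.14, 0.001, 2.991]
force: [-1.8, 1.1, 7.8]
grip_width: 0.0569
finger_force: 42.4
```

>>> {"api": "arm_command", "payload": {
  "commands": [
    [[0,0,5],0,1],
    [[0,0,10],0,1],
    [[0,0,15],0,1],
    [[0,0,15],0,1],
    [[0,0,10],0,1],
    [[0,0,5],0,1],
    [[0,0,0],0,1],
    [[0,0,0],0,1],
    [[0,0,0],0,1],
    [[0,0,0],0,1],
    [[0,0,0],0,1]
  ]
}}

```text
clock: 5.0
position: [0.464, 0.3485, 0.0919]
tool_rot: [-3.141, -0.0, 2.991]
force: [0.2, -0.2, -4.4]
grip_width: 0.0574
finger_force: 44.2
```

```bash
python3 - <<'E'
from workcell import bot
o=bot.observe();print(o["force"],o["position"],o["joint_efforts"],o["grip_width"])
E
```

```text
[ 0.21103926 -0.19107558 -4.35790381] [0.46401023 0.34852536 0.09193068] [-3.14850193e-03 -9.62679434e+01  2.66380660e+00 -2.86353135e+01
  1.22308967e-02  6.93470996e-03 -2.81483080e-04] 0.05737835838607697
```

>>> {"api": "arm_command", "payload": {
  "commands": [
    [[0,0,0],0,1],
    [[0,0,0],0,1],
    [[0,0,0],0,1],
    [[0,0,0],0,1]
  ]
}}

```text
clock: 5.4
position: [0.4642, 0.3486, 0.0923]
tool_rot: [-3.142, 0.0, 2.991]
force: [-0.8, 0.5, -5.8]
grip_width: 0.0573
finger_force: 44.2
```

>>> {"api": "arm_command", "payload": {
  "commands": [
    [[0,0,0],0,1]
  ]
}}

```text
clock: 5.5
position: [0.4642, 0.3487, 0.0923]
tool_rot: [3.142, 0.0, 2.991]
force: [-0.0, 0.5, -5.0]
grip_width: 0.0573
finger_force: 44.2
```

>>> {"api": "arm_command", "payload": {
  "commands": [
    [[0,0,0],0,1]
  ]
}}

```text
clock: 5.6
position: [0.4642, 0.3486, 0.0923]
tool_rot: [-3.142, 0.0, 2.991]
force: [0.8, -0.4, -5.6]
grip_width: 0.0571
finger_force: 44.2
```

>>> {"api": "arm_command", "payload": {
  "commands": [
    [[0,0,0],0,1]
  ]
}}

```text
clock: 5.7
position: [0.4641, 0.3487, 0.0923]
tool_rot: [-3.142, 0.0, 2.991]
force: [1.0, 0.3, -5.9]
grip_width: 0.0572
finger_force: 44.2
```

>>> {"api": "arm_command", "payload": {
  "commands": [
    [[0,0,-10],0,1],
    [[0,0,-15],0,1],
    [[0,0,-15],0,1],
    [[0,0,-10],0,1],
    [[0,0,-5],0,1],
    [[0,0,-2],0,1],
    [[0,0,-1],0,1],
    [[0,0,0],0,1],
    [[0,0,0],0,1]
  ]
}}

```text
clock: 6.6
position: [0.4644, 0.3488, 0.0347]
tool_rot: [3.141, 0.0, 2.991]
force: [0.4, 0.2, -4.5]
grip_width: 0.0577
finger_force: 44.1
```

>>> {"api": "arm_command", "payload": {
  "commands": [
    [[0,0,-1],0,1],
    [[0,0,-0.5],0,1],
    [[0,0,0],0,1],
    [[0,0,0],0,0.2],
    [[0,0,0],0,-0.5],
    [[0,0,0],0,-1],
    [[0,0,0],0,-1],
    [[0,0,0],0,-1],
    [[0,0,0],0,-1]
  ]
}}

```text
clock: 7.5
position: [0.4642, 0.3487, 0.0328]
tool_rot: [3.142, 0.0, 2.991]
force: [-0.4, 0.1, -0.7]
grip_width: 0.0856
finger_force: 0.0
```

>>> {"api": "arm_command", "payload": {
  "commands": [
    [[0,0,10],0,-1],
    [[0,0,20],0,-1],
    [[0,0,20],0,-1],
    [[0,0,20],0,-1],
    [[0,0,20],0,-1],
    [[0,0,20],0,-1],
    [[0,0,20],0,-1],
    [[0,0,15],0,-1]
  ]
}}

```text
clock: 8.3
position: [0.4644, 0.3487, 0.1799]
tool_rot: [3.14, 0.001, 2.991]
force: [-0.2, -0.0, -0.3]
grip_width: 0.0854
finger_force: 0.0
```

>>> {"api": "arm_command", "payload": {
  "commands": [
    [[4.4,-18.5,0],0,-1],
    [[4.4,-18.5,0],0,-1],
    [[4.4,-18.5,0],0,-1],
    [[4.4,-18.5,0],0,-1],
    [[4.4,-18.5,0],0,-1],
    [[4.4,-18.5,0],0,-1],
    [[4.4,-18.5,0],0,-1],
    [[4.4,-18.5,0],0,-1],
    [[4.4,-18.5,0],0,-1],
    [[4.4,-18.5,0],0,-1],
    [[4.4,-18.5,0],0,-1],
    [[4.4,-18.5,0],0,-1],
    [[4.4,-18.5,0],0,-1],
    [[4.4,-18.5,0],0,-1],
    [[4.4,-18.5,0],0,-1],
    [[0,0,0],0,-1],
    [[0,0,0],0,-1]
  ]
}}

```text
clock: 10.0
position: [0.5299, 0.0707, 0.1779]
tool_rot: [3.142, -0.0, 2.99]
force: [-0.1, 0.1, -0.1]
grip_width: 0.0855
finger_force: 0.0
```

```bash
python3 - <<'E'
from h import *
f=frame("wrist"); print(bot.observe()["force"])
q=blob(f,(18,110,90),(35,255,255),(200,130,360,290)); (u,v),r=cv2.minEnclosingCircle(q); print(u,v,r,onz(f,(u,v),.08))
t=frame("top"); q=blob(t,(18,110,90),(35,255,255),(146,164,180,198)); print(cv2.minEnclosingCircle(q),cv2.contourArea(q))
cv2.imwrite("pics/m1.png",np.hstack([f["image"],cv2.resize(t["image"][130:250,120:280],(560,420))])[::1,:,::-1][:,::1])
E
```

```text
[0.17874968 0.84365493 0.96806042]
277.2914733886719 212.93646240234375 26.00825309753418 [0.5299544  0.07128283 0.08      ]
((160.0, 178.5), 6.500100135803223) 110.5
```

>>> {"api": "arm_command", "payload": {
  "commands": [
    [[0,0,-18],0,-1],
    [[0,0,-18],0,-1],
    [[0,0,-18],0,-1],
    [[0,0,-18],0,-1],
    [[0,0,-18],0,-1],
    [[0,0,-18],0,-1],
    [[0,0,-16],0,-1],
    [[0,0,-11],0,-1],
    [[0,0,-9],0,-1],
    [[0,0,0],0,-1],
    [[0,0,0],0,1],
    [[0,0,0],0,1],
    [[0,0,0],0,1],
    [[0,0,0],0,1],
    [[0,0,0],0,1],
    [[0,0,0],0,1],
    [[0,0,0],0,1],
    [[0,0,0],0,1]
  ],
  "newtons": 40
}}

```text
clock: 11.9
position: [0.5306, 0.0711, 0.0346]
tool_rot: [3.141, 0.001, 2.991]
force: [-1.6, 0.3, 6.0]
grip_width: 0.0569
finger_force: 41.6
```

>>> {"api": "arm_command", "payload": {
  "commands": [
    [[0,0,5],0,1],
    [[0,0,10],0,1],
    [[0,0,15],0,1],
    [[0,0,15],0,1],
    [[0,0,10],0,1],
    [[0,0,5],0,1],
    [[0,0,0],0,1],
    [[0,0,0],0,1],
    [[0,0,0],0,1],
    [[0,0,0],0,1],
    [[0,0,0],0,1]
  ]
}}

```text
clock: 13.0
position: [0.53, 0.0711, 0.0935]
tool_rot: [-3.141, -0.001, 2.991]
force: [-0.4, -0.6, -1.7]
grip_width: 0.0567
finger_force: 43.1
```

>>> {"api": "arm_command", "payload": {
  "commands": [
    [[0,0,0],0,1],
    [[0,0,0],0,1],
    [[0,0,0],0,1]
  ]
}}

```text
clock: 13.3
position: [0.5302, 0.0712, 0.0938]
tool_rot: [-3.142, -0.0, 2.991]
force: [-0.2, -0.6, -1.4]
grip_width: 0.057
finger_force: 43.1
```

>>> {"api": "arm_command", "payload": {
  "commands": [
    [[0,0,0],0,1]
  ]
}}

```text
clock: 13.4
position: [0.5302, 0.0712, 0.0938]
tool_rot: [3.142, 0.0, 2.991]
force: [0.0, 0.1, -1.9]
grip_width: 0.0567
finger_force: 43.1
```

>>> {"api": "arm_command", "payload": {
  "commands": [
    [[0,0,0],0,1]
  ]
}}

```text
clock: 13.5
position: [0.5301, 0.0711, 0.0938]
tool_rot: [-3.142, -0.0, 2.991]
force: [-0.1, -0.6, -1.6]
grip_width: 0.0566
finger_force: 43.1
```

>>> {"api": "arm_command", "payload": {
  "commands": [
    [[0,0,0],0,1]
  ]
}}

```text
clock: 13.6
position: [0.5302, 0.0711, 0.0938]
tool_rot: [3.142, 0.0, 2.991]
force: [0.2, 1.1, -1.7]
grip_width: 0.0568
finger_force: 43.1
```

Green reads 1.7 N and blue 5.3 N, so blue is heavier. Setting green down next.

>>> {"api": "arm_command", "payload": {
  "commands": [
    [[0,0,-10],0,1],
    [[0,0,-15],0,1],
    [[0,0,-15],0,1],
    [[0,0,-10],0,1],
    [[0,0,-5],0,1],
    [[0,0,-3],0,1],
    [[0,0,-1],0,1],
    [[0,0,-0.5],0,1],
    [[0,0,0],0,1],
    [[0,0,0],0,1],
    [[0,0,0],0,0.2],
    [[0,0,0],0,-0.5],
    [[0,0,0],0,-1],
    [[0,0,0],0,-1],
    [[0,0,0],0,-1],
    [[0,0,0],0,-1]
  ]
}}

```text
clock: 15.2
position: [0.5302, 0.0712, 0.0343]
tool_rot: [-3.142, 0.0, 2.991]
force: [-0.5, 0.8, 0.3]
grip_width: 0.0849
finger_force: 0.0
```

>>> {"api": "arm_command", "payload": {
  "commands": [
    [[0,0,10],0,-1],
    [[0,0,20],0,-1],
    [[0,0,20],0,-1],
    [[0,0,20],0,-1],
    [[0,0,20],0,-1],
    [[0,0,20],0,-1],
    [[0,0,20],0,-1],
    [[0,0,15],0,-1]
  ]
}}

```text
clock: 16.0
position: [0.5303, 0.0711, 0.1813]
tool_rot: [3.141, 0.001, 2.991]
force: [-0.6, 0.5, 0.3]
grip_width: 0.0857
finger_force: 0.0
```

>>> {"api": "arm_command", "payload": {
  "commands": [
    [[-4.4,18.5,0],0,-1],
    [[-4.4,18.5,0],0,-1],
    [[-4.4,18.5,0],0,-1],
    [[-4.4,18.5,0],0,-1],
    [[-4.4,18.5,0],0,-1],
    [[-4.4,18.5,0],0,-1],
    [[-4.4,18.5,0],0,-1],
    [[-4.4,18.5,0],0,-1],
    [[-4.4,18.5,0],0,-1],
    [[-4.4,18.5,0],0,-1],
    [[-4.4,18.5,0],0,-1],
    [[-4.4,18.5,0],0,-1],
    [[-4.4,18.5,0],0,-1],
    [[-4.4,18.5,0],0,-1],
    [[-4.4,18.5,0],0,-1],
    [[0,0,0],0,-1],
    [[0,0,0],0,-1]
  ]
}}

```text
clock: 17.7
position: [0.464, 0.3487, 0.1795]
tool_rot: [-3.141, 0.0, 2.991]
force: [-0.2, -0.7, -0.5]
grip_width: 0.0853
finger_force: 0.0
```

```bash
python3 - <<'E'
from h import *
f=frame("wrist")
q=blob(f,(18,110,90),(35,255,255),(200,130,330,290)); (u,v),r=cv2.minEnclosingCircle(q); print(u,v,r,onz(f,(u,v),.08))
t=frame("top"); q=blob(t,(18,110,90),(35,255,255),(244,192,268,216)); print(cv2.minEnclosingCircle(q),cv2.contourArea(q))
E
```

```text
276.8350524902344 213.0063934326172 25.479963302612305 [0.4644979  0.34890703 0.08      ]
((254.5, 201.96153259277344), 6.979576587677002) 135.0
```

>>> {"api": "arm_command", "payload": {
  "commands": [
    [[0,0,-18],0,-1],
    [[0,0,-18],0,-1],
    [[0,0,-18],0,-1],
    [[0,0,-18],0,-1],
    [[0,0,-18],0,-1],
    [[0,0,-18],0,-1],
    [[0,0,-16],0,-1],
    [[0,0,-12],0,-1],
    [[0,0,-10],0,-1],
    [[0,0,0],0,-1],
    [[0,0,0],0,1],
    [[0,0,0],0,1],
    [[0,0,0],0,1],
    [[0,0,0],0,1],
    [[0,0,0],0,1],
    [[0,0,0],0,1],
    [[0,0,0],0,1],
    [[0,0,0],0,1]
  ],
  "newtons": 50
}}

```text
clock: 19.6
position: [0.4645, 0.3488, 0.0343]
tool_rot: [3.141, 0.001, 2.991]
force: [-1.7, -2.1, 7.9]
grip_width: 0.0571
finger_force: 52.6
```

>>> {"api": "arm_command", "payload": {
  "commands": [
    [[0,0,5],0,1],
    [[0,0,10],0,1],
    [[0,0,15],0,1],
    [[0,0,20],0,1],
    [[0,0,20],0,1],
    [[0,0,20],0,1],
    [[0,0,20],0,1],
    [[0,0,15],0,1],
    [[0,0,5],0,1],
    [[0,0,0],0,1]
  ]
}}

```text
clock: 20.6
position: [0.4644, 0.3488, 0.1644]
tool_rot: [3.14, 0.001, 2.991]
force: [0.1, 0.4, -5.0]
grip_width: 0.0568
finger_force: 54.7
```

>>> {"api": "arm_command", "payload": {
  "commands": [
    [[1,-10,0],0,1],
    [[2,-20,0],0,1],
    [[2,-22,0],0,1],
    [[2,-22,0],0,1],
    [[2,-22,0],0,1],
    [[2,-22,0],0,1],
    [[2,-22,0],0,1],
    [[2,-22,0],0,1],
    [[2,-22,0],0,1],
    [[2,-22,0],0,1],
    [[2,-22,0],0,1],
    [[2,-22,0],0,1],
    [[2,-22,0],0,1],
    [[2,-22,0],0,1],
    [[2,-22,0],0,1],
    [[2,-22,0],0,1]
  ]
}}

```text
clock: 22.2
position: [0.4941, 0.0081, 0.1628]
tool_rot: [-3.141, -0.001, 2.989]
force: [-0.9, -0.1, -5.3]
grip_width: 0.057
finger_force: 54.7
```

>>> {"api": "arm_command", "payload": {
  "commands": [
    [[2,-22,0],0,1],
    [[2,-22,0],0,1],
    [[2,-22,0],0,1],
    [[2,-22,0],0,1],
    [[2,-22,0],0,1],
    [[2,-22,0],0,1],
    [[2,-22,0],0,1],
    [[2,-22,0],0,1],
    [[2,-22,0],0,1],
    [[2,-22,0],0,1],
    [[2,-22,0],0,1],
    [[2,-22,0],0,1],
    [[2,-20,0],0,1],
    [[1,-16,0],0,1],
    [[1,-8,0],0,1],
    [[0,0,0],0,1],
    [[0,0,0],0,1]
  ]
}}

```text
clock: 23.9
position: [0.523, -0.2966, 0.1631]
tool_rot: [3.141, -0.0, 2.991]
force: [-0.5, 0.5, -5.3]
grip_width: 0.0571
finger_force: 54.8
```

```bash
python3 - <<'E'
from h import *
t=frame("top");f=frame("wrist"); s=frame("scene")
cv2.imwrite("pics/m2.png",np.hstack([cv2.resize(f["image"],(400,300)),cv2.resize(t["image"][170:320,300:460],(400,375))[:300]])[...,::-1])
E
```

```text
(no output)
```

View pics/m2.png

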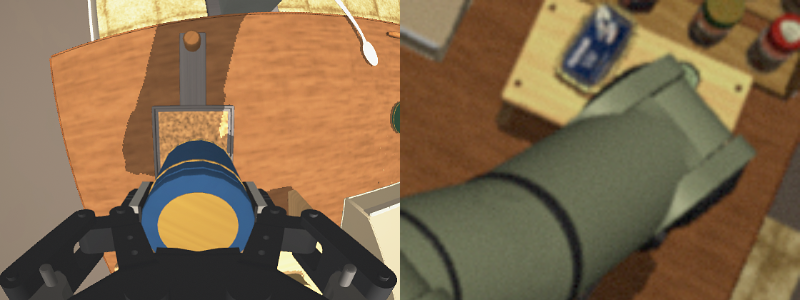

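Left: the wrist view with the caddy held over the tray. The knob is at (191,40) and the near rim corners at (154,106) and (234,105), all in the 400 px scale. The top view is blocked by the arm.

```bash
python3 - <<'E'
from h import *
np.set_printoptions(precision=4,suppress=True)
f=frame("wrist"); k=1.4
a=onz(f,(154*k,106*k),.012)[:2]; b=onz(f,(234*k,105*k),.012)[:2]
u=(b-a)/np.linalg.norm(b-a); n=np.array([u[1],-u[0]]); print(a,b,np.linalg.norm(b-a),"yaw",np.arctan2(n[1],n[0]),"deck",(a+b)/2+n*.053)
q=blob(f,(4,120,90),(20,255,255),(240,30,290,75)); print(cv2.boundingRect(q))
print("knobtop",onz(f,(192*k,38*k),.055))
print(onz(f,(181*k,100*k),.006),onz(f,(205*k,100*k),.006))
E
```

```text
[ 0.4686 -0.3444] [ 0.4827 -0.2431] 0.10222835929131818 yaw -0.1388853100798121 deck [ 0.5281 -0.3011]
(240, 30, 50, 45)
knobtop [ 0.3999 -0.2837  0.055 ]
[ 0.4669 -0.3093  0.006 ] [ 0.4716 -0.2788  0.006 ]
```

>>> {"api": "arm_command", "payload": {
  "commands": [
    [[5,-5.5,-10],0,1],
    [[0,0,-18],0,1],
    [[0,0,-20],0,1],
    [[0,0,-20],0,1],
    [[0,0,-20],0,1],
    [[0,0,-15],0,1],
    [[0,0,-8],0,1],
    [[0,0,-4],0,1],
    [[0,0,-3],0,1],
    [[0,0,-2],0,1],
    [[0,0,-1],0,1],
    [[0,0,0],0,1],
    [[0,0,0],0,1]
  ]
}}

```text
clock: 25.4
position: [0.5283, -0.303, 0.0426]
tool_rot: [-3.141, 0.0, 2.991]
force: [-0.3, 0.8, -5.6]
grip_width: 0.0573
finger_force: 55.0
```

>>> {"api": "arm_command", "payload": {
  "commands": [
    [[0,0,-1],0,1],
    [[0,0,-1],0,1],
    [[0,0,-0.5],0,1],
    [[0,0,0],0,1]
  ]
}}

```text
clock: 25.8
position: [0.5282, -0.3029, 0.0403]
tool_rot: [-3.142, 0.0, 2.991]
force: [-3.5, 1.7, 6.2]
grip_width: 0.057
finger_force: 56.0
```

>>> {"api": "arm_command", "payload": {
  "commands": [
    [[0,0,0],0,0.2],
    [[0,0,0],0,-0.5],
    [[0,0,0],0,-1],
    [[0,0,0],0,-1],
    [[0,0,0],0,-1],
    [[0,0,0],0,-1],
    [[0,0,10],0,-1],
    [[0,0,20],0,-1],
    [[0,0,20],0,-1],
    [[0,0,20],0,-1],
    [[0,0,20],0,-1],
    [[0,0,20],0,-1],
    [[0,0,20],0,-1],
    [[0,0,15],0,-1]
  ]
}}

```text
clock: 27.2
position: [0.5284, -0.303, 0.1869]
tool_rot: [-3.141, 0.001, 2.991]
force: [0.2, -0.9, 0.5]
grip_width: 0.0854
finger_force: 0.0
```

>>> {"api": "arm_command", "payload": {
  "commands": [
    [[-10,2,0],0,-1],
    [[-17,2.5,0],0,-1],
    [[-17,2.5,0],0,-1],
    [[-17,2.5,0],0,-1],
    [[-17,2.5,0],0,-1],
    [[-17,2.5,0],0,-1],
    [[-17,2.5,0],0,-1],
    [[-17,2,0],0,-1],
    [[0,0,0],0,-1],
    [[0,0,0],0,-1]
  ]
}}

```text
clock: 28.2
position: [0.399, -0.2838, 0.1849]
tool_rot: [-3.142, 0.0, 2.99]
force: [0.4, -0.2, 0.0]
grip_width: 0.0857
finger_force: 0.0
```

```bash
python3 - <<'E'
from h import *
f=frame("wrist"); print(bot.observe()["position"])
cv2.imwrite("pics/w3.png",f["image"][...,::-1])
X=f["R"]@np.array([.399,-.284,.055])+f["t"]; r=np.hypot(X[0],X[1]);F=210/np.tan(np.radians(f["vertical_fov"]/2)); print(f["cx"]+X[0]/r*np.arctan2(r,X[2])*F,f["cy"]+X[1]/r*np.arctan2(r,X[2])*F)
E
```

```text
[ 0.39942834 -0.28381883  0.1848797 ]
276.2734972598318 203.51460491097714
```

View pics/w3.png

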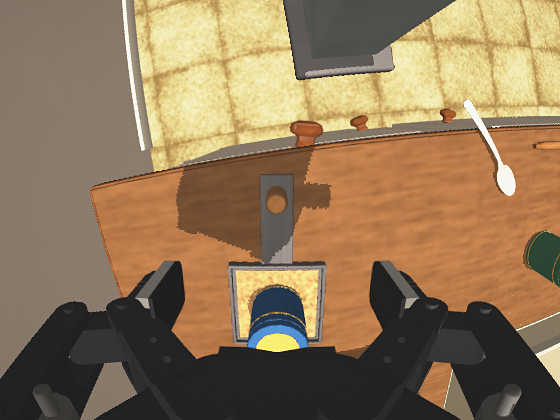

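The knob sits at (277,202) as predicted, and the caddy stands in the middle of the cork. Descending to grip the knob.

>>> {"api": "arm_command", "payload": {
  "commands": [
    [[0,0,-18],0,-1],
    [[0,0,-20],0,-1],
    [[0,0,-20],0,-1],
    [[0,0,-20],0,-1],
    [[0,0,-20],0,-1],
    [[0,0,-20],0,-1],
    [[0,0,-18],0,-1],
    [[0,0,-13],0,-1],
    [[0,0,-9],0,-1],
    [[0,0,0],0,0],
    [[0,0,0],0,0.3],
    [[0,0,0],0,1],
    [[0,0,0],0,1],
    [[0,0,0],0,1],
    [[0,0,0],0,1],
    [[0,0,0],0,1],
    [[0,0,0],0,1],
    [[0,0,0],0,1]
  ],
  "newtons": 80
}}

```text
clock: 30.05
position: [0.3994, -0.2841, 0.0276]
tool_rot: [-3.141, 0.001, 2.991]
force: [-2.6, 1.9, 13.2]
grip_width: 0.0175
finger_force: 77.8
```

>>> {"api": "arm_command", "payload": {
  "commands": [
    [[0,0,1.5],0,1],
    [[0,0,0],0.005,1],
    [[0,0,0],0.01,1],
    [[0,0,0],0.015,1],
    [[0,0,0],0.015,1],
    [[0,0,0],0.015,1],
    [[0,0,0],0.015,1],
    [[0,0,0],0.015,1],
    [[0,0,0],0.015,1],
    [[0,0,0],0.015,1],
    [[0,0,0],0.015,1],
    [[0,0,0],0.015,1],
    [[0,0,0],0.015,1],
    [[0,0,0],0.015,1],
    [[0,0,0],0.01,1],
    [[0,0,0],0.005,1],
    [[0,0,0],0,1],
    [[0,0,0],0,1]
  ]
}}

```text
clock: 31.85
position: [0.3992, -0.2838, 0.0283]
tool_rot: [-3.142, -0.0, -3.098]
force: [1.1, -3.9, -5.4]
grip_width: 0.0171
finger_force: 78.6
```

```bash
python3 - <<'E'
from h import *
f=frame("wrist"); s=frame("scene"); o=bot.observe();print(o["position"],o["tool_rot"],o["force"])
cv2.imwrite("pics/m4.png",np.hstack([cv2.resize(f["image"],(400,300)),cv2.resize(s["image"][150:300,290:490],(400,300))])[...,::-1])
print(f["R"],-f["R"].T@f["t"])
E
```

```text
[ 0.39918668 -0.28386856  0.02828526] [-3.14154799e+00  2.69458376e-05 -3.09750023e+00] [ 0.75826107 -4.48869433 -3.17939541]
[[-4.44263366e-02  9.99012362e-01  7.75423687e-04]
 [ 9.64548067e-01  4.26915563e-02  2.60431293e-01]
 [ 2.60140977e-01  1.23179417e-02 -9.65492072e-01]] [ 0.33482881 -0.28705054  0.17240339]
```

View pics/m4.png

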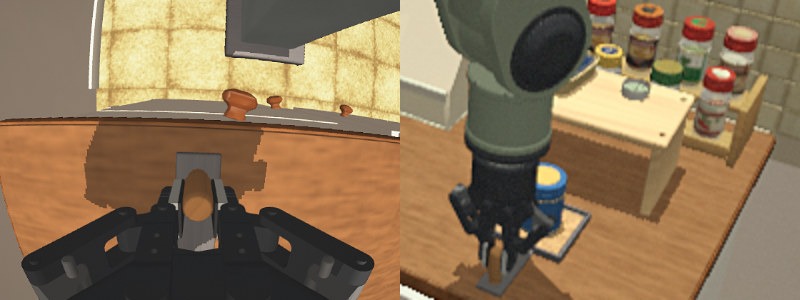

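The wrist crop shows the tongue's end edge level, from (176,153) to (222,153), so the tray turned with the tool. The scene crop shows the caddy upright on the deck, facing the shelf opening. Next I slide it in.

>>> {"api": "arm_command", "payload": {
  "commands": [
    [[2,0.1,0],0,1],
    [[4,0.2,0],0,1],
    [[6,0.3,0],0,1],
    [[7,0.3,0],0,1],
    [[7,0.3,0],0,1],
    [[7,0.3,0],0,1],
    [[7,0.3,0],0,1],
    [[7,0.3,0],0,1],
    [[7,0.3,0],0,1],
    [[7,0.3,0],0,1],
    [[7,0.3,0],0,1],
    [[6,0.3,0],0,1],
    [[4,0.2,0],0,1],
    [[2,0.1,0],0,1],
    [[0,0,0],0,1]
  ]
}}

```text
clock: 33.45
position: [0.4789, -0.2796, 0.028]
tool_rot: [3.141, -0.001, -3.096]
force: [-2.3, 1.1, -3.0]
grip_width: 0.0176
finger_force: 78.5
```

```bash
python3 - <<'E'
from h import *
f=frame("wrist"); s=frame("scene"); t=frame("top")
cv2.imwrite("pics/m5.png",np.vstack([np.hstack([cv2.resize(f["image"],(400,300)),cv2.resize(s["image"][150:300,290:490],(400,300))]),np.hstack([cv2.resize(t["image"][150:300,300:500],(400,300)),np.zeros((300,400,3),np.uint8)])])[...,::-1])
E
```

```text
(no output)
```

View pics/m5.png

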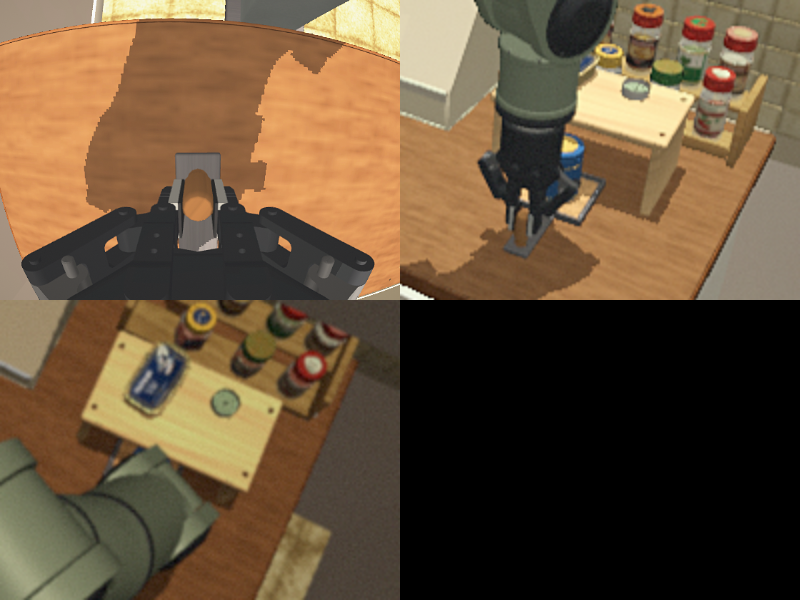

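The tongue is still aligned (edge level at row 153), and the caddy is upright and entering the opening with clearance on both sides.

>>> {"api": "arm_command", "payload": {
  "commands": [
    [[2,0.1,0],0,1],
    [[4,0.2,0],0,1],
    [[6,0.3,0],0,1],
    [[7,0.3,0],0,1],
    [[7,0.3,0],0,1],
    [[7,0.3,0],0,1],
    [[6,0.3,0],0,1],
    [[4,0.2,0],0,1],
    [[2,0.1,0],0,1],
    [[0,0,0],0,1]
  ]
}}

```text
clock: 34.6
position: [0.5244, -0.2781, 0.0283]
tool_rot: [-3.142, 0.0, -3.097]
force: [-1.9, -0.0, -3.6]
grip_width: 0.0177
finger_force: 78.4
```

>>> {"api": "arm_command", "payload": {
  "commands": [
    [[2,0.1,0],0,1],
    [[4,0.2,0],0,1],
    [[5,0.2,0],0,1],
    [[6,0.3,0],0,1],
    [[5,0.3,0],0,1],
    [[4,0.2,0],0,1],
    [[2,0.1,0],0,1],
    [[1,0,0],0,1],
    [[0,0,0],0,1],
    [[0,0,0],0,1]
  ]
}}

```text
clock: 35.6
position: [0.5532, -0.2768, 0.0283]
tool_rot: [-3.142, 0.0, -3.097]
force: [-3.5, -0.1, -2.4]
grip_width: 0.0172
finger_force: 78.4
```

```bash
python3 - <<'E'
from h import *
f=frame("wrist"); s=frame("scene"); t=frame("top"); print(bot.observe()["force"])
cv2.imwrite("pics/m6.png",np.vstack([np.hstack([cv2.resize(f["image"],(400,300)),cv2.resize(s["image"][150:300,290:490],(400,300))]),np.hstack([cv2.resize(t["image"][150:300,300:500],(400,300)),np.zeros((300,400,3),np.uint8)])])[...,::-1])
E
```

```text
[-3.12069911  0.37458702 -2.45684684]
```

View pics/m6.png

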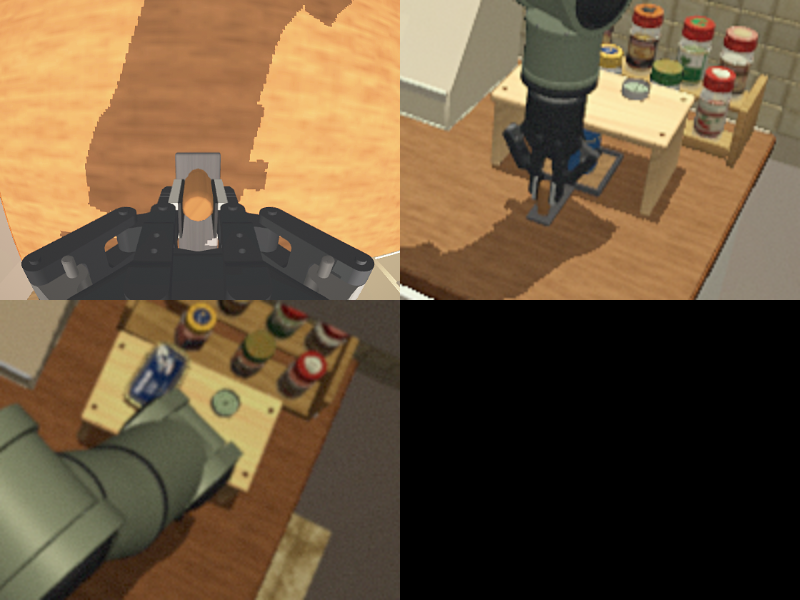

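The scene view shows the tray under the shelf with the caddy upright on it. Next I release, rise and back away.

>>> {"api": "arm_command", "payload": {
  "commands": [
    [[0,0,-0.5],0,1],
    [[0,0,0],0,0.5],
    [[0,0,0],0,0],
    [[0,0,0],0,-0.5],
    [[0,0,0],0,-1],
    [[0,0,0],0,-1],
    [[0,0,0],0,-1],
    [[0,0,8],0,-1],
    [[0,0,15],0,-1],
    [[0,0,20],0,-1],
    [[0,0,20],0,-1],
    [[0,0,20],0,-1],
    [[0,0,20],0,-1],
    [[0,0,20],0,-1],
    [[0,0,15],0,-1]
  ]
}}

```text
clock: 37.25
position: [0.5535, -0.277, 0.1684]
tool_rot: [-3.141, 0.002, -3.098]
force: [-0.7, 0.2, -0.5]
grip_width: 0.0858
finger_force: 0.0
```

>>> {"api": "arm_command", "payload": {
  "commands": [
    [[-8,5,5],0,-1],
    [[-12,12,5],0,-1],
    [[-12,18,5],0,-1],
    [[-12,20,5],0,-1],
    [[-12,22,5],0,-1],
    [[-12,22,5],0,-1],
    [[-12,22,5],0,-1],
    [[-5,22,3],0,-1],
    [[-3,22,0],0,-1],
    [[0,22,0],0,-1],
    [[0,22,0],0,-1],
    [[0,22,0],0,-1],
    [[0,22,0],0,-1],
    [[0,22,0],0,-1],
    [[0,18,0],0,-1],
    [[0,10,0],0,-1],
    [[0,0,0],0,-1]
  ]
}}

```text
clock: 38.95
position: [0.4646, 0.0271, 0.2036]
tool_rot: [3.141, -0.0, -3.096]
force: [-0.4, 0.2, 0.4]
grip_width: 0.0851
finger_force: 0.0
```

```bash
python3 - <<'E'
from h import *
t=frame("top"); s=frame("scene"); print(bot.observe()["position"])
cv2.imwrite("pics/m7.png",np.hstack([cv2.resize(t["image"][155:305,320:450],(390,450)),cv2.resize(s["image"][150:300,310:445],(405,450))])[...,::-1])
E
```

```text
[0.46487404 0.02550564 0.20368911]
```

View pics/m7.png

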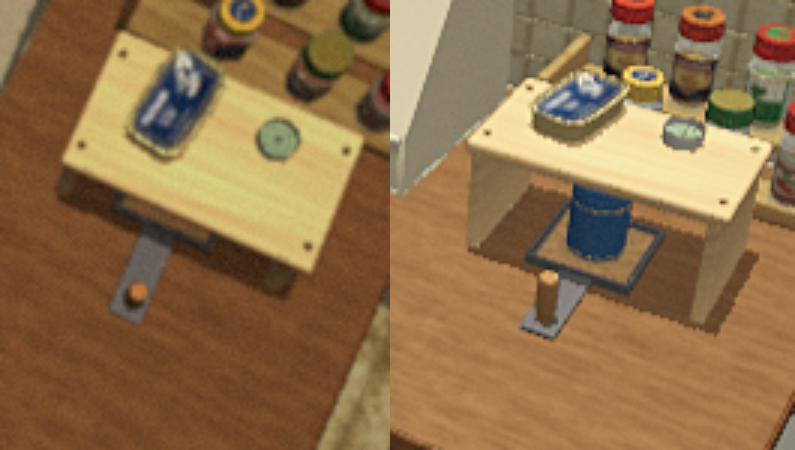

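The top crop shows the knob at (137,293), the near rim from about (114,209) to (213,250), and the board front edge from (65,163) to (312,270). The scene crop shows the caddy upright on the tray under the board.

```bash
python3 - <<'E'
from h import *
np.set_printoptions(precision=4,suppress=True)
t=frame("top"); g=lambda p,z: onz(t,(p[0]/3+320-.33,p[1]/3+155-.33),z)[:2]
for zf,F in((.126,((63,161),(312,270))),):
    a,b=[g(p,zf) for p in F]; u=(b-a)/np.linalg.norm(b-a); n=np.array([-u[1],u[0]]); n=n if n[0]>0 else -n
    print(a,b,n)
    for q,z in(((114,209),.006),((213,250),.006),((137,290),.055)): print(q,g(q,z),n@(g(q,z)-a))
q=blob(t,(18,110,90),(35,255,255),(240,190,270,218)); print(cv2.minEnclosingCircle(q))
E
```

```text
[ 0.6137 -0.1591] [ 0.6254 -0.4056] [0.9989 0.0475]
(114, 209) [ 0.6286 -0.2237] 0.011787660137815976
(213, 250) [ 0.636 -0.329] 0.014180962413375258
(137, 290) [ 0.5524 -0.2758] -0.06670713482520091Traceback (most recent call last):
  File "<stdin>", line 8, in <module>
  File "h.py", line 16, in blob
    c=max(cv2.findContours(k,cv2.RETR_EXTERNAL,cv2.CHAIN_APPROX_NONE)[0],key=cv2.contourArea); return c
ValueError: max() iterable argument is empty
```

```bash
python3 - <<'E'
from h import *
from workcell import ticket
s=frame("scene"); q=blob(s,(45,70,15),(95,255,255),(200,150,300,250)); r=cv2.boundingRect(q); print(r)
f=frame("wrist"); 
for c in cv2.findContours(cv2.inRange(f["hsv"],np.array((18,110,90)),np.array((35,255,255))),0,1)[0]:
    if cv2.contourArea(c)>300: p=cv2.minEnclosingCircle(c); print(p,onz(f,p[0],.08))
print(ticket.job_done())
E
```

```text
(244, 196, 19, 31)
((324.32733154296875, 276.55755615234375), 22.01091194152832) [0.53030001 0.07176686 0.08      ]
((298.0660400390625, 78.98248291015625), 19.168928146362305) [0.35872497 0.03786323 0.08      ]
((113.13337707519531, 58.97394561767578), 29.61610221862793) [ 0.33693427 -0.12540289  0.08      ]
((443.8519287109375, 58.5), 120.79467010498047) [0.32311445 0.16787882 0.08      ]
((178.7084197998047, 46.15262985229492), 47.162784576416016) [ 0.33063867 -0.0629456   0.08      ]
the job is handed in; nothing more can be done
None
```

The job is handed in: the blue caddy was heavier (about 5.3 N against 1.7 N for the green), it stands on the tray with the deck measured 10–14 mm inside the shelf's front edge, and the green caddy stands upright on the worktop where it was.

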